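Shut and pin a clamshell board-test fixture

TASK

Swing the lid of the blue board-test fixture down onto its base, then take the red-headed lock pin from its grey holder and push it down through the hole in the lid into the hole in the base until its flange presses the lid fully shut against the spring plungers. The program finishes while still holding the pin by its head and pressing it down, because the plungers lift the lid again when it is let go. Leave the multimeter, the screwdriver, the solder spool and the steel test cell where they are.

Things in the scene. Friction and masses are not known exactly. Their poses are not given: they have to be found in the camera images.
- fixture: Clamshell test fixture fixed to the worktop: blue frame on a dark base plate, 160 (x) x 120 (y) x 40 mm high, an open nest with a small circuit board inside (nothing of it stands above the frame). Origin: centre of its underside, on the worktop; x points to the hinge side (its back), z up.
- base_hole (a point): Centre of the mouth of the vertical 12 mm lock hole in the top of the fixture's front block: 57.5 mm in front (-x) of the fixture's origin, 40 mm above the worktop. The hole goes right through the 40 mm high block. Axes as the fixture's.
- lid (a joint): Lid angle, rad: 0 fully shut (level on the frame), growing as it opens, up to 1.6; starts at 0.65 to 1.05. A stiff friction hinge holds it where it is left (a light push of 1 to 4 N at the front edge moves it). Two spring plungers in the front block meet it at about 0.06; about 7 N straight down at the hole brings it to 0, where it meets a firm stop; let go, it lifts back to about 0.03.
- lid_hinge (a point): Point on the hinge axis midway across the lid, at half its thickness: 75 mm behind (+x of) the fixture's origin, 44 mm above the worktop. The axis is the fixture's y. This frame turns with the lid: -x runs from hinge to front edge.
- lid_hole (a point): Centre of the 12.5 mm hole in the lid, on its upper face, 132.5 mm from the hinge axis; z is the lid's upward normal. Right over base_hole when shut, 48 mm above the worktop. The lid is an aluminium plate with a clear window, 8 mm thick, 120 mm wide (y), front edge 155 mm from the hinge axis; its front strip (45 mm deep, whole width) can be pressed on.
- holder: Grey plastic block 60 x 60 x 45 mm, fixed to the worktop, with a vertical 12.5 mm hole through its middle in which the pin stands. Origin: centre of its underside.
- pin: Loose steel lock pin, about 80 g, upright in the holder. Origin: tip of its shank; z along the pin to its head. Shank 10 mm thick, 40 mm long, last 4 mm tapered to 5 mm; then a flange 28 mm across, 4 mm thick; then a red round head 22 mm across, 36 mm high (44 to 80 mm above the tip). In the holder the tip is 5 mm above the worktop.
- pin_flange (a point): Centre of the underside of the pin's flange, 40 mm above its tip. In the holder it rests on the block, 45 mm above the worktop.
- multimeter: Yellow multimeter lying flat, 134 x 70 x 41 mm, a loose bystander; origin: centre of its underside.
- screwdriver: Red-handled screwdriver lying flat, 183 mm long, a loose bystander; origin: centre of its underside.
- solder_spool: Spool of solder standing on its end, 56 mm across, 36 mm high, a loose bystander; origin: centre of its underside.
- cell_flat: Small round bolted steel test cell, 68 mm across, 29 mm high, a loose bystander; origin: centre of its underside.
Things that resemble listed ones, but are neither listed nor needed, are in the scene too. Leave any turquoise look-alike of the pin alone.

How it is judged:
By the outcome, as a careful person would: the job done as asked, in the order asked, and still so for the second after the job is handed in, while the arm keeps its last pose, push and grip.
It also fails if it takes over 64 s, if anything falls off the work surface, if the arm or the gripper's body presses on something with over 40 N, if the wrist force passes 120 N, or if a joint passes its speed limit or range.

ROBOT

A 6-joint arm with a two-finger parallel gripper is mounted at the origin on the work surface; the furniture and walls round the work are solid. World frame = base frame: x ahead of the robot, y to its left, z up, the work surface at z = 0. Lengths are in m, angles in degrees, forces in N, time in s.
With the tool pointing down it reaches from about 0.275 to 0.725 m from the base axis. Payload 5.6 kg.
Tool frame: the origin (TCP) lies at the very end of the fingers, on their centre line; the grasp point (between the pads) lies arm.grasp_offset behind it (arm.grasp_offset is the distance from the TCP to the grasp point, in m); z points along the fingers, y is the line along which they close (so a half turn about z gives the same grasp; the last joint's range is limited). The gripper opens to 85 mm and grips with 20 to 120 N. Pads are 22 mm wide; open, the fingers measure 114 mm over their backs; the gripper's body (76 mm by 85 mm) begins 54 mm behind the grasp point. The pads swing forward as they close: fully open they stand 13 mm farther back than shut.
Start: joints at [93.025, 14.616, 6.199, 0, -81.583, -16.306], TCP at [0.126, 0.535, 0.231] pointing down, gripper open.
Joint ranges: [-168.99, 168.99], [-69.2, 112.95], [-62.41, 85.93], [-164.36, 98.24], [-168.68, -3.75], [-174.98, 174.98]. Speed limits (degrees/s): [147.25, 147.25, 180, 180, 180, 180].

INTERFACE

Orientations are given as a 3x3 rotation matrix whose columns are the frame's x, y, z axes.
In Python, from bench import arm, claw, read_camera, ticket, models, sensors gives the robot as it stands. The module is installed in compiled form; this text tells all that it offers. Calls block until the motion is done:
- arm.movep(position, orientation): joint-space move of the TCP to a pose.
- arm.servo_line(position, rate=0.15, attitude=None): straight line of the TCP; attitude=None keeps the orientation; rate is the mean speed in m/s.
- arm.set_joints(angles): joint-space move.
- claw.command_gripper(opening): opening from 0.0 (shut) to 1.0 (fully open); the grip force is fixed at half the most; returns when the fingers have stopped.
- arm.hold(seconds).
- arm.solve_ik(position, orientation): joint angles nearest the present ones, or None.
- read_camera(name): name is "side" or "top"; returns a dict with "img" (400x640x3 uint8, blue, green, red), "z_map" (400x640 float32, m along the optical axis (not along the pixel's ray), 0 where there is no reading), "intrinsics" (3x3 intrinsics, pixels), "T" (4x4, takes a point from camera to world coordinates). Camera axes: x right, y up, looking along -z (the intrinsics and any distortion apply to the point x, -y, -z); pixel columns grow to the right and rows downward; lengths in m; the calibration is good to about 2 mm. A picture is of the moment at which its call begins.
A pose or a line that the arm cannot do raises arm.Unreachable and nothing moves.
- ticket.sign_off(): hands the job in; it is judged then, once.
Trained networks look in the newest picture that a camera, given by its name, has taken for a name from the list of things; names that differ only in an ending like _2 or _b are one class to them, and where a whole thing is asked for, a point or a joint stands for the part that bears it (a point fixed in the world has none). Each returns a list of dicts, best first, with "p" (0 to 1); they miss things now and then, are a little off and sometimes report something else, mostly with a low value. They report only what shows in the picture. A call takes as long as a camera call. They do not tell look-alikes from the thing itself.
- models.look_for(camera, thing): "xyz" ([x, y, z] in m, in the coordinates of the camera as it stood for that picture, good to about 4 mm: the middle of the surface that is visible of it).
- models.outline_of(camera, thing): "pixels" (400x640 bool, what is visible of it).
- models.tip_of(camera, thing): "xyz" ([x, y, z] in m, in the coordinates of the camera as it stood for that picture, good to about 4 mm: a listed point, or the origin of a listed thing).
Readings, each from a call of its own:
- sensors.read_time_s(): time.
- sensors.read_joints(): joint angles.
- sensors.read_qvel(): joint speeds.
- sensors.read_effort(): joint torques, N m.
- sensors.read_tool_pos(): TCP position.
- sensors.read_tool_rot(): TCP orientation.
- sensors.read_contact_force(): force on the tool from outside, world axes, zero at the start.
- sensors.read_moment(): the same for the moment, N m.
- sensors.read_gripper_width(): opening from 0.0 (shut) to 1.0 (fully open).
- sensors.read_gripper_force(): force on a finger pad.
Only numpy, scipy, OpenCV 4.12 (cv2) and the standard library are available. Lean on these libraries where they do the work, as an engineer would, in place of code of your own. Each camera call takes 0.05 s, during which the arm holds its last target. There are 200 camera calls.

## Working session

There is one attempt and no reset: what is moved stays moved. The work goes in short steps, each a Python script; the robot and the scene stay as the last script left them, time stands still between calls to the robot, and variables do not carry over. Pictures are saved under pics/ and viewed, at most 10 in all, crops included, and the job is handed in when it is done.

```bash
mkdir -p pics
cat > h.py <<'E'
import numpy as np, cv2
from bench import arm, claw, read_camera, ticket, models, sensors
def w(c,p): return (c["T"]@np.r_[p,1])[:3]
def cloud(c):
    z=c["z_map"].astype(float);K=c["intrinsics"];v,u=np.indices(z.shape)
    P=np.stack([(u-K[0,2])/K[0,0]*z,-(v-K[1,2])/K[1,1]*z,-z],-1)
    W=P@c["T"][:3,:3].T+c["T"][:3,3]; W[z==0]=np.nan; return W
def px(c,p):
    q=np.linalg.inv(c["T"])@np.r_[p,1];K=c["intrinsics"]
    return np.round([K[0,2]+K[0,0]*q[0]/-q[2],K[1,2]+K[1,1]*q[1]/q[2]]).astype(int)
E
python3 - <<'E'
from h import *
ims=[]
np.set_printoptions(precision=4,suppress=True)
for n in("side","top"):
    c=read_camera(n);ims.append(c["img"]);print(n,c["T"],c["intrinsics"].tolist())
    cv2.imwrite(f"pics/{n}0.png",c["img"])
    for t in("fixture","base_hole","lid_hinge","lid_hole","holder","pin","pin_flange"):
        print(n,t,[(round(r["p"],2),w(c,r["xyz"]),px(c,w(c,r["xyz"]))) for r in models.tip_of(n,t)[:3]])
    for t in("multimeter","screwdriver","solder_spool","cell_flat"):
        print(n,t,[(round(r["p"],2),w(c,r["xyz"])) for r in models.look_for(n,t)[:2]])
E
```

```text
side [[-0.9725  0.1676 -0.1618  0.3258]
 [-0.2319 -0.6335  0.7382  0.9432]
 [ 0.0212  0.7554  0.6549  0.9066]
 [ 0.      0.      0.      1.    ]] [[504.2274926219678, 0.0, 314.9091066017062], [0.0, 504.2274926219678, 195.27817407061718], [0.0, 0.0, 1.0]]
side fixture [(0.56, array([ 0.578 ,  0.1677, -0.0002]), array([280, 259]))]
side base_hole [(0.81, array([0.5211, 0.1805, 0.0368]), array([301, 256]))]
side lid_hinge [(0.78, array([0.6497, 0.1538, 0.0416]), array([252, 237])), (0.31, array([0.5193, 0.1809, 0.0386]), array([302, 256]))]
side lid_hole [(0.8, array([0.5846, 0.164 , 0.1542]), array([275, 210])), (0.63, array([ 0.5612, -0.0896,  0.0411]), array([312, 181]))]
side holder [(0.92, array([ 0.5609, -0.0885, -0.    ]), array([312, 192]))]
side pin [(0.7, array([ 0.5634, -0.0912, -0.0027]), array([311, 192]))]
side pin_flange [(0.73, array([ 0.6514, -0.1086,  0.0403]), array([282, 171])), (0.55, array([ 0.5655, -0.0904,  0.0424]), array([311, 180]))]
side multimeter [(0.81, array([0.6205, 0.3694, 0.0286]))]
side screwdriver [(0.46, array([ 0.4302, -0.3499,  0.0137]))]
side sol
[... 863 characters left out ...]
6, -0.0942,  0.0063]), array([353, 204])), (0.69, array([ 0.4714, -0.3679,  0.005 ]), array([446, 236]))]
top pin [(0.57, array([ 0.6492, -0.1122, -0.0006]), array([359, 175])), (0.49, array([ 0.5601, -0.0861,  0.0093]), array([350, 204]))]
top pin_flange [(0.58, array([ 0.6496, -0.112 ,  0.0416]), array([360, 173])), (0.42, array([ 0.5596, -0.0933,  0.0448]), array([353, 203]))]
top multimeter [(0.78, array([0.6213, 0.3479, 0.0322]))]
top screwdriver [(0.78, array([ 0.4329, -0.3589,  0.0232])), (0.64, array([0.6031, 0.1604, 0.1273]))]
top solder_spool [(0.62, array([ 0.6605, -0.3269,  0.0424])), (0.36, array([0.602 , 0.1632, 0.1269]))]
top cell_flat [(0.66, array([0.441 , 0.3149, 0.0187]))]
```

View pics/side0.png

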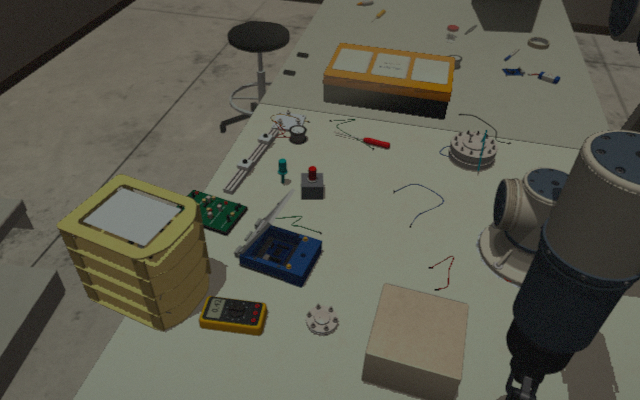

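View pics/top0.png

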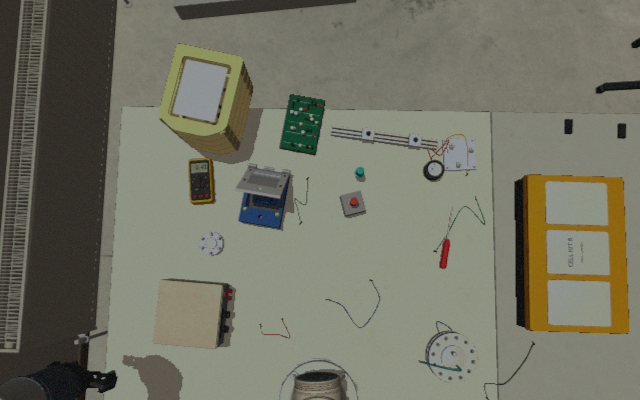

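The red-headed pin in its grey holder is at side (312,177) and top (354,202). The only look-alike is the turquoise pin, at side (283,168) and top (360,172). The lid stands open at about 1 rad and its hinge faces away from the robot. I choose the red one, check it in a crop, and refine the poses with depth.

Run:
```python
from h import *
np.set_printoptions(precision=4,suppress=True)
t=[]
for n,(x,y) in(("side",(312,180)),("top",(354,202))):
    c=read_camera(n);W=cloud(c);im=c["img"]
    t.append(cv2.resize(im[y-35:y+35,x-45:x+45],None,fx=4,fy=4,interpolation=cv2.INTER_CUBIC))
    hsv=cv2.cvtColor(im,cv2.COLOR_BGR2HSV)
    red=((hsv[...,0]<10)|(hsv[...,0]>170))&(hsv[...,1]>130)&(hsv[...,2]>50)
    d=np.linalg.norm(W[...,:2]-[.562,-.091],axis=-1)
    m=red&(d<.03); print(n,"red",m.sum(),np.nanmin(W[m],0),np.nanmax(W[m],0),np.median(W[m],0))
    mt=m&(W[...,2]>.080); print(" top mid",mt.sum(),(np.nanmin(W[mt],0)+np.nanmax(W[mt],0))/2 if mt.any() else 0)
    g=(d<.055)&(abs(W[...,2]-.045)<.008)&~red
    r=cv2.minAreaRect(W[g][:,:2].astype(np.float32)*1000);print(" holder",r)
    b=(abs(hsv[...,0].astype(int)-112)<15)&(hsv[...,1]>120)&(abs(W[...,2]-.04)<.007)&(np.linalg.norm(W[...,:2]-[.577,.166],axis=-1)<.13)
    r=cv2.minAreaRect(W[b][:,:2].astype(np.float32)*1000);print(" fixture",b.sum(),r,cv2.boxPoints(r).round(1).tolist())
    o=models.outline_of(n,"lid")
    if o:
        m=o[0]["pixels"]&(W[...,2]>.055)&(np.linalg.norm(W[...,:2]-[.6,.16],axis=-1)<.15)
        P=W[m];print(" lid",o[0]["p"],m.sum(),P.min(0),P.max(0)); 
        top=P[P[:,2]>P[:,2].max()-.02];print(top[top[:,1].argmin()],top[top[:,1].argmax()])
        q=P-P.mean(0);print(" normal",np.linalg.svd(q,full_matrices=False)[2][2])
cv2.imwrite("pics/crop1.png",np.hstack(t))
print(arm.grasp_offset, sensors.read_tool_rot(),sensors.read_time_s())
```

```text
side red 39 [ 0.5524 -0.1016  0.0525] [ 0.5705 -0.0736  0.0866] [ 0.5624 -0.0853  0.0834]
 top mid 34 [ 0.5615 -0.0876  0.0837]
 holder ((562.4866333007812, -87.85953521728516), (57.7142333984375, 70.3721694946289), 13.534148216247559)
 fixture 1237 ((572.1327514648438, 169.27536010742188), (124.60603332519531, 154.6457061767578), 80.66669464111328) [[485.70001220703125, 120.30000305175781], [638.2999877929688, 95.30000305175781], [658.5, 218.1999969482422], [505.8999938964844, 243.3000030517578]]
 lid 0.91 521 [0.5576 0.1023 0.055 ] [0.6583 0.2291 0.1782]
[0.5617 0.1091 0.1734] [0.5761 0.2291 0.1732]
 normal [ 0.8326 -0.1149  0.5418]
top red 45 [ 0.5507 -0.1037  0.0515] [ 0.5692 -0.0813  0.0935] [ 0.5603 -0.0908  0.0853]
 top mid 42 [ 0.5605 -0.0913  0.087 ]
 holder ((561.915771484375, -90.63211059570312), (60.51820755004883, 60.199737548828125), 15.137431144714355)
 fixture 679 ((562.0249633789062, 167.25148010253906), (118.64418029785156, 134.6898651123047), 80.64280700683594) [[485.8999938964844, 119.69999694824219], [618.7999877929688, 97.80000305175781], [638.0999755859375, 214.8000030517578], [505.20001220703125, 236.6999969482422]]
0.0187 [[ 0.9733 -0.2297  0.    ]
 [-0.2297 -0.9733 -0.    ]
 [ 0.     -0.     -1.    ]] 1.4
```

View pics/crop1.png

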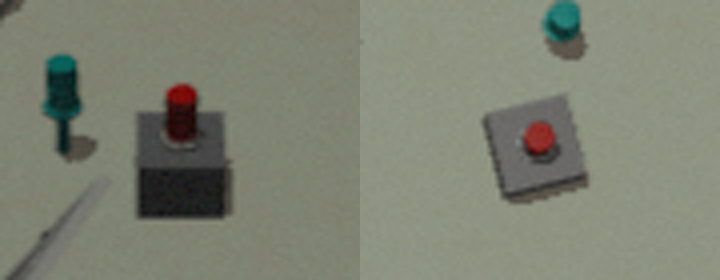

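The crop shows the red head in the grey block at about (180,115) and (540,138), with the turquoise look-alike standing separately. The poses agree:
- **Pin:** (0.561, -0.0905).
- **Fixture:** yaw about -9.4°.
- **Hinge:** (0.6486, 0.155).
- **Lid:** about 1.0 rad.

Next I close the lid with shut fingers.

```bash
cat >> h.py <<'E'
X=np.array([.9867,-.1626,0]);Y=np.array([.1626,.9867,0]);Z=np.array([0,0,1.])
H=np.array([.6486,.155,.044])
def R(yv): return np.stack([np.cross(yv,-Z),yv,-Z],1)
def lidpt(a,r,h): return H+X*(-r*np.cos(a)+h*np.sin(a))+Z*(r*np.sin(a)+h*np.cos(a))
E
python3 - <<'E'
from h import *
np.set_printoptions(precision=3,suppress=True)
c=read_camera("top");W=cloud(c)
m=(W[...,2]>.12)&(W[...,1]>.22)&(W[...,0]>.4);P=W[m];r=np.linalg.norm(P[:,:2],axis=1)
print("tall near",P[r.argmin()],r.min(),P[:,2].max())
Ro=R(-Y)
claw.command_gripper(0.0)
p=lidpt(1.25,.135,.004); up=p.copy();up[2]=.28
q=arm.solve_ik(up,Ro);print(q)
arm.movep(up,Ro);arm.servo_line(p,rate=.15);print(sensors.read_contact_force())
for a in list(np.linspace(1.15,.1,10))+[.07,.05,.035,.02]:
    arm.servo_line(lidpt(a,.135,.004),rate=.1 if a>.08 else .03)
    f=sensors.read_contact_force();print(round(a,3),f)
    if np.linalg.norm(f)>18: break
arm.servo_line(sensors.read_tool_pos()+[0,0,.14],rate=.2)
print(sensors.read_time_s())
E
```

```text
tall near [0.574 0.221 0.177] 0.6149860235957896 0.23525349358052372
[ 28.961  23.994  26.596   0.    -92.602  51.682]
[0.426 0.455 0.551]
1.15 [-0.445  0.348  0.219]
1.033 [ 0.063 -0.299  0.326]
0.917 [-0.235  0.064  0.956]
0.8 [-0.011 -0.816  1.106]
0.683 [ 0.426  0.609 -0.198]
0.567 [-0.124 -0.306 -0.175]
0.45 [-0.329  0.257  1.024]
0.333 [-0.329  0.136  0.673]
0.217 [0.134 0.178 0.034]
0.1 [0.495 0.295 0.508]
0.07 [-0.585 -0.087 -0.375]
0.05 [0.515 0.421 0.039]
0.035 [ 0.655 -0.033  0.172]
0.02 [ 0.769 -0.308  2.768]
10.2083
```

Run:
```python
from h import *
np.set_printoptions(precision=4,suppress=True)
up=np.array([.561,-.0905,.2]);Rp=R(-Y)
arm.movep(up,Rp); claw.command_gripper(1.0)
print(sensors.read_tool_pos())
t=[]
for n,(x,y) in(("side",(285,245)),("top",(266,200))):
    c=read_camera(n);W=cloud(c);t.append(cv2.resize(c["img"][y-50:y+50,x-50:x+50],None,fx=4,fy=4,interpolation=cv2.INTER_CUBIC))
    for k in("lid_hole","base_hole","lid_hinge","fixture"):
        print(n,k,[(round(r["p"],2),w(c,r["xyz"]),px(c,w(c,r["xyz"]))) for r in models.tip_of(n,k)[:2]])
    L=(W-H)@np.stack([X,Y,Z],1)
    for lo,hi in((-.15,-.115),(-.06,-.02)):
        m=(L[...,0]>lo)&(L[...,0]<hi)&(abs(L[...,1])<.045);print(n,"z",lo,np.nanmedian(W[m][:,2]))
    m=(abs(W[...,2]-.05)<.008)&(L[...,0]<.02)&(L[...,0]>-.2)&(abs(L[...,1])<.09)
    print(n,cv2.minAreaRect(W[m][:,:2].astype(np.float32)*1000))
cv2.imwrite("pics/lid1.png",np.hstack(t));print(sensors.read_time_s())
```

```text
[ 0.561  -0.0905  0.2   ]
side lid_hole [(0.74, array([ 0.5635, -0.0906, -0.0031]), array([311, 193])), (0.72, array([0.5188, 0.1759, 0.0484]), array([303, 252]))]
side base_hole [(0.66, array([0.5156, 0.1833, 0.0392]), array([303, 257]))]
side lid_hinge [(0.62, array([0.6521, 0.1523, 0.0441]), array([251, 235]))]
side fixture [(0.6, array([ 0.5789,  0.1672, -0.0008]), array([279, 258]))]
side z -0.15 0.05113798594505242
side z -0.06 0.04685928613441631
side ((580.0531005859375, 169.8809814453125), (127.71294403076172, 171.4025115966797), 80.41278839111328)
top lid_hole [(0.84, array([0.5186, 0.175 , 0.0509]), array([259, 216])), (0.16, array([0.517 , 0.1735, 0.0399]), array([260, 217]))]
top base_hole [(0.74, array([0.5189, 0.1757, 0.0423]), array([259, 216])), (0.62, array([ 0.4729, -0.3688,  0.0027]), array([446, 235]))]
top lid_hinge []
top fixture [(0.55, array([ 0.5768,  0.1613, -0.0002]), array([267, 198])), (0.54, array([ 0.4716, -0.3647,  0.0081]), array([445, 236]))]
top z -0.15 0.05252672430919758
top z -0.06 0.05160445677036918
top ((581.7539672851562, 182.5865936279297), (88.00739288330078, 168.9229736328125), 81.1275405883789)
12.55
```

View pics/lid1.png

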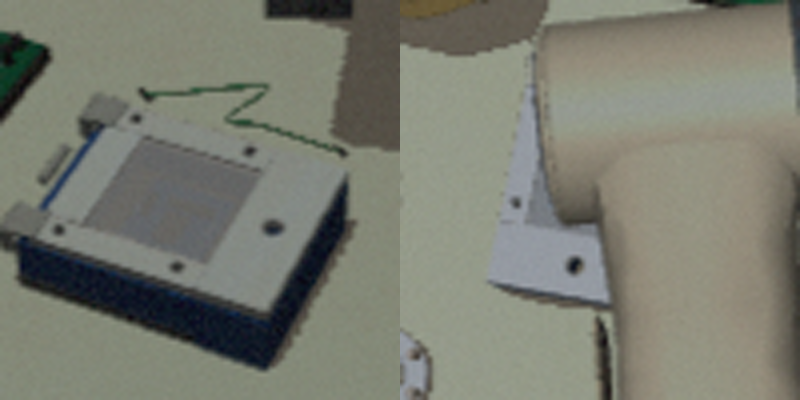

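The lid is down at about 0.03 rad, resting on the plungers. The hole shows at side crop (273,227) and top crop (175,264). I compute its position and grasp the pin.

Run:
```python
from h import *
np.set_printoptions(precision=4,suppress=True)
for n,u,v in(("side",303.0,251.5),("top",259.5,215.7)):
    c=read_camera(n);K=c["intrinsics"]
    d=c["T"][:3,:3]@[(u-K[0,2])/K[0,0],-(v-K[1,2])/K[1,1],-1];o=c["T"][:3,3]
    print(n,o+d*(.051-o[2])/d[2])
arm.servo_line([.5612,-.0908,.055],rate=.12)
print(sensors.read_contact_force())
claw.command_gripper(0.0)
print(sensors.read_gripper_width(),sensors.read_gripper_force(),sensors.read_contact_force())
arm.servo_line([.5612,-.0908,.16],rate=.12)
print(sensors.read_gripper_width(),sensors.read_contact_force())
c=read_camera("side");W=cloud(c);u,v=px(c,[.5612,-.0908,.14])
cv2.imwrite("pics/grasp.png",cv2.resize(c["img"][v-45:v+45,u-60:u+60],None,fx=5,fy=5,interpolation=cv2.INTER_CUBIC))
print(sensors.read_time_s())
```

```text
side [0.5179 0.1774 0.051 ]
top [0.5186 0.1746 0.051 ]
[-0.4175 -0.6335  0.2999]
0.23952879300355112 58.63363444805145 [-0.0059 -0.6643  2.2592]
0.23557482128824633 [-0.1375 -0.1329 -0.815 ]
15.6917
```

View pics/grasp.png

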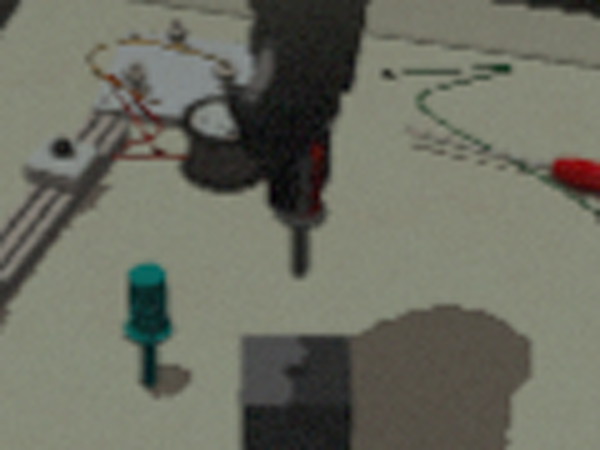

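The pin is gripped and hangs upright, with its tip at (300,275). I carry it over the hole.

Run:
```python
from h import *
np.set_printoptions(precision=4,suppress=True)
Ro=R(-Y)
arm.servo_line([.5612,-.0908,.19],rate=.2)
arm.movep([.5182,.1762,.17],Ro);arm.servo_line([.5182,.1762,.108],rate=.1)
print(sensors.read_contact_force(),sensors.read_gripper_width())
c=read_camera("side");u,v=px(c,[.5182,.1762,.055]);print(u,v)
a=cv2.resize(c["img"][v-30:v+30,u-30:u+30],None,fx=6,fy=6,interpolation=cv2.INTER_CUBIC)
for k in("pin","pin_flange","lid_hole"): print(k,[(round(r["p"],2),w(c,r["xyz"])) for r in models.tip_of("side",k)[:3]])
c=read_camera("top");u,v=px(c,[.5182,.1762,.055])
b=cv2.resize(c["img"][v-30:v+30,u-30:u+30],None,fx=6,fy=6,interpolation=cv2.INTER_CUBIC)
cv2.imwrite("pics/over.png",np.hstack([a,b]));print(sensors.read_time_s())
```

```text
[ 0.275   0.2271 -0.1135] 0.23624660126547914
303 250
pin [(0.6, array([0.5209, 0.1744, 0.0564])), (0.45, array([ 0.6519, -0.1102, -0.0022]))]
pin_flange [(0.69, array([0.5192, 0.1787, 0.0953])), (0.48, array([ 0.6518, -0.1072,  0.0392]))]
lid_hole [(0.73, array([0.5206, 0.1784, 0.0483]))]
18.0583
```

View pics/over.png

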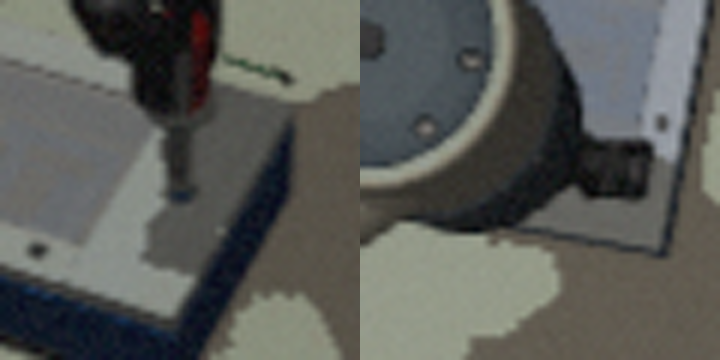

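The side view shows the tip at about (180,185), directly over the dark hole at (180,197). I insert it step by step with force checks.

Run:
```python
from h import *
np.set_printoptions(precision=2,suppress=True)
p=np.array([.5182,.1762,.108])
while p[2]>.063:
    p[2]-=.003;arm.servo_line(p,rate=.03)
    f=sensors.read_contact_force();print(p[2].round(4),sensors.read_tool_pos()*1000,f,sensors.read_gripper_width().__round__(3))
    if f[2]>10 or np.linalg.norm(f[:2])>12: break
print(sensors.read_time_s())
```

```text
0.105 [518.02 176.11 104.75] [-0.36  0.41 -0.86] 0.236
0.102 [518.01 176.08 101.71] [ 0.48 -0.38 -0.25] 0.245
0.099 [518.05 176.15  98.73] [ 1.05 -0.27 -0.02] 0.239
0.096 [518.06 176.12  95.72] [-0.65 -0.15 -0.95] 0.238
0.093 [518.06 176.13  92.74] [-0.31  0.35 -0.12] 0.236
0.09 [518.08 176.13  89.75] [ 0.21  0.08 -0.93] 0.236
0.087 [518.11 176.17  86.76] [ 0.61  0.29 -0.31] 0.239
0.084 [518.12 176.21  83.76] [-0.62 -0.58 -0.35] 0.234
0.081 [518.15 176.21  80.77] [-0.71 -0.05 -0.51] 0.239
0.078 [518.16 176.23  77.76] [-0.57  0.8  -1.34] 0.239
0.075 [518.18 176.24  74.77] [ 0.84 -0.12 -0.11] 0.235
0.072 [518.18 176.24  71.78] [-1.01  0.02 -1.04] 0.237
0.069 [518.21 176.26  68.78] [-1.45 -0.7  -1.21] 0.243
0.066 [518.2  176.26  65.79] [-0.48 -0.63 -0.82] 0.24
0.063 [518.19 176.26  62.78] [ 0.36 -0.27 -1.31] 0.238
21.8083
```

Insertion is free, with no side force. Now I press until the firm stop gives a clear force.

Run:
```python
from h import *
np.set_printoptions(precision=2,suppress=True)
p=np.array([.5182,.1762,.063])
while p[2]>.050:
    p[2]-=.0005;arm.servo_line(p,rate=.02);arm.hold(.1)
    f=np.mean([sensors.read_contact_force() for _ in range(5)],0);print(p[2].round(4),sensors.read_tool_pos()[2]*1000,f,round(sensors.read_gripper_width(),3))
    if f[2]>20 or np.linalg.norm(f[:2])>12: break
arm.hold(.5);print(sensors.read_contact_force(),sensors.read_tool_pos(),sensors.read_gripper_force())
c=read_camera("side");W=cloud(c);L=(W-H)@np.stack([X,Y,Z],1)
for lo,hi in((-.15,-.115),(-.06,-.02)):
    m=(L[...,0]>lo)&(L[...,0]<hi)&(abs(L[...,1])<.055)&(abs(L[...,1])>.025)&(W[...,2]<.06);print("z",lo,np.nanmedian(W[m][:,2]))
u,v=px(c,[.5382,.1762,.055])
cv2.imwrite("pics/press.png",cv2.resize(c["img"][v-40:v+40,u-50:u+50],None,fx=6,fy=6,interpolation=cv2.INTER_CUBIC))
print(sensors.read_time_s())
```

```text
0.0625 62.51404083673129 [ 0.28  0.18 -1.17] 0.242
0.062 62.124138172833156 [ 0.13 -0.57  2.26] 0.239
0.0615 61.74392399898657 [-0.63 -0.93  3.75] 0.241
0.061 61.119682846758174 [-0.9  -1.21  3.64] 0.237
0.0605 60.51004837717798 [-0.87 -0.85  3.97] 0.24
0.06 60.007843234065916 [-1.18 -0.91  2.78] 0.239
0.0595 59.502584227587846 [-1.49 -0.97  2.68] 0.242
0.059 59.03127029913147 [-0.56 -1.13  4.25] 0.241
0.0585 58.536531612122914 [-2.1   0.24  4.6 ] 0.238
0.058 58.247400306433356 [-2.51 -1.08  6.69] 0.237
0.0575 58.1933218307765 [-3.68 -0.66  9.95] 0.238
0.057 58.134610250294784 [-5.06 -1.14 13.02] 0.237
0.0565 58.077875550196545 [-6.39 -0.68 15.14] 0.24
0.056 58.03877806471851 [-6.48 -1.26 18.98] 0.238
0.0555 57.9899400726038 [-9.76 -1.52 21.16] 0.24
[-9.42 -1.92 22.09] [0.52 0.18 0.06] 60.98675608634949
z -0.15 0.0470074547365269
z -0.06 0.046460299529771154
27.6083
```

View pics/press.png

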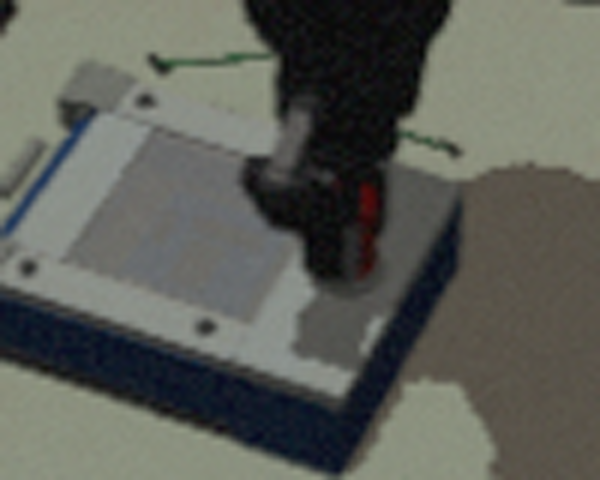

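The flange sits on the lid at about (355,280). The firm stop came at TCP z = 58.0 mm, as predicted, with a steady 22 N push. Handing in.

```bash
python3 -c "
from h import *
print(sensors.read_contact_force());print(ticket.sign_off())"
```

```text
[-8.72286217 -1.31356587 21.3593876 ]
the job is handed in; nothing more can be done
None
```

The job is handed in: the lid is pressed fully shut by the pin's flange against the firm stop, the arm still grips the pin by its head and pushes down with about 21 N, and I did not touch any of the bystanders.

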